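Seat a coring head in the taper socket of the setting stand

TASK

Take the coring head out of its white holder and nest its tapered shank, tip down, in the steel taper socket of the setting stand, letting the socket float so that it centres itself, until the brass flange sits flush on the socket's rim. Then push it gently straight down until you feel the socket come against its stop: keep a steady push of about 18 N there for half a second, never pushing with more than 35 N, then let go and leave it standing upright in the socket. Do not disturb the capped sample cups or the tally counter behind the work.

Things in the scene. Friction and masses are not known exactly. Their poses are not given: they have to be found in the camera images.
- head_centre (a point): Coring head, loose, round about its z axis, 100 mm high, 0.15 to 0.31 kg. This point: on its axis, half-way up, at the top face of its brass flange (50 mm across, 5 mm thick). Above it the steel grip tube, 30 mm across, 50 mm high, fine teeth on top; grasp it from any side, best 25 mm above this point. It starts upright in the holder, flange on the holder's top; lifting it 50 mm frees it.
- head: The same coring head; origin at the centre of the flat tip of its shank, 50 mm below its centre; z runs up its axis to the teeth. The shank is a solid steel taper 45 mm long, 18 mm across at the tip and 36 mm just under the flange.
- socket_mouth (a point): Centre of the upper rim of the taper socket, z up. The socket is a tapered steel cup open below, 48 mm across outside at the rim; bore 37.6 mm at the rim narrowing to 23.6 mm at 35 mm depth (the shank's taper), with a 60 mm ring round it. With the shank fully home the flange lies flush on the rim and the head's centre is 5 mm above this point. Before pressing, this rim is 65 to 90 mm above the table.
- stand_top (a point): Point on the stand's middle axis 70 mm above the table, level with the post tops. The socket floats up to 5 mm sideways from this axis: it yields to about 1 N and stays where left. It also slides straight down against a dry friction of 7 to 10 N, stays where left, and meets a stiff stop after 3 to 14 mm, different each time and not measured. Its rubber pads give about 1 mm per 10 N of push.
- stand: Setting stand, fixed: steel foot plate 110 x 130 x 10 mm, two upright posts 12 mm thick and 70 mm high, 50 mm either side of the middle along its y axis, and between them a blue yoke, clamped at a height that differs by up to 12 mm from time to time, that carries the floating socket. Origin at the centre of the underside of the foot.
- holder: White plastic storage block for the head, fixed, 75 mm square on a 90 mm grey foot, 53 mm high, with an upright 40 mm bore. Origin at the centre of its underside.
- red_cup: Sample cup with a red cap, 49 mm across, 55 mm high, loose, standing just behind the work (others farther back are not this one); leave alone. Origin at the centre of its underside.
- blue_cup: Sample cup with a dark blue cap, 49 mm across, 49 mm high, loose, just behind the work; leave alone. Origin at the centre of its underside.
- counter: Small round grey tally counter, 54 x 50 x 20 mm, loose; leave alone. Origin at the centre of its underside.
Things that resemble listed ones, but are neither listed nor needed, are in the scene too. What is shaped like the head but orange is not meant.

How it is judged:
On the way, in this order (a step that is already met when the one before it is completed fails the run):
1. the head has been lifted clear out of the holder (height (world z) of head_centre above 0.095 m), for 0.1 s.
2. upright in the socket with its flange flush on the rim, the head is pressed on the stop with a steady 13 N or more for 0.3 s (horizontal distance between head_centre and socket_mouth below 0.003 m and z of head_centre in the frame of socket_mouth below 0.007 m and angle between head_centre's own z axis and vertical below 0.07 rad and contact force between head and stand above 13 N), for 0.3 s.
At the end, for the whole second after the job is handed in: The head stands at rest and released in the socket of the stand: its axis within 3 mm of the socket's, its flange flush on the rim (its centre 3 to 7 mm above the rim; 5 mm when home), within 4 degrees of upright (horizontal distance between head_centre and socket_mouth below 0.003 m and z of head_centre in the frame of socket_mouth between 0.003 and 0.007 m and angle between head_centre's own z axis and vertical below 0.07 rad and linear speed of head below 0.01 m/s); the robot touches nothing.
It fails at once if the head is pushed against the stand with more than 35 N (contact force between head and stand above 35 N).
It fails at once if a sample cup or the tally counter is moved by more than 20 mm (distance of any of red_cup, blue_cup, counter from where it was at the start of the episode above 0.02 m).
It also fails if it takes over 64 s, if anything falls off the work surface, if the arm or the gripper's body presses on something with over 40 N, if the wrist force passes 120 N, or if a joint passes its speed limit or range.

ROBOT

A 7-joint arm with a two-finger parallel gripper is mounted at the origin on a cart in front of the work surface, level with it; the furniture and walls round the work are solid. World frame = base frame: x ahead of the robot, y to its left, z up, the work surface at z = 0. Lengths are in m, angles in rad, forces in N, time in s.
With the tool pointing down it reaches from about 0.35 to 0.9 m from the base axis. Payload 19.9 kg.
Tool frame: the origin (TCP) lies midway between the tips of the shut fingers; the grasp point (between the pads) lies arm.grasp_offset behind it (arm.grasp_offset is the distance from the TCP to the grasp point, in m); z points along the fingers, y is the line along which they close (so a half turn about z gives the same grasp; the last joint's range is limited). The gripper opens to 94 mm and grips with 3 to 60 N. Pads are 16 mm wide; open, the fingers measure 119 mm over their backs; the gripper's body (75 mm by 177 mm) begins 78 mm behind the grasp point.
Start: joints at [-1.298, 0.417, -0.01, 1.614, 0.005, 1.111, -0.053], TCP at [0.194, 0.594, 0.183] pointing down, gripper open.
Joint ranges: [-2.81, 2.81], [-0.39, 2.02], [-1.27, 1.25], [0.06, 2.57], [-1.19, 4.33], [0.19, 2], [-2.82, 2.82]. Speed limits (rad/s): [1.89, 1.89, 2.39, 2.39, 3.01, 3.01, 3.01].

INTERFACE

Orientations are given as a rotation vector (axis times angle).
In Python, from rig import arm gives the robot as it stands. The module is installed in compiled form; this text tells all that it offers.
- The arm moves only by the shell command python3 -m crank 'ROWS' [OPENING]. ROWS is JSON, a list of rows, each a list of 4 numbers: the shift along the tool's x, y, z as a fraction of full scale, then the turn about the tool's z as a fraction of full scale. A call has 1 to 12 rows; each row is the pose to reach, as a shift and turn from the pose commanded when the call began, along the tool's axes at that moment; what a row does not reach only later rows make up. Full scale, the value 1, is 1000 mm for a shift and 45 degrees for a turn. A row lasts 1/10 s, in which the tool goes at most 50 mm and 8.59 degrees, less where a joint would pass 70% of its speed; a pose out of reach is approached as far as the arm can. A call with a number of a shift or a turn outside -1 to 1 is refused whole. A call with a gripper value outside its range is refused whole. OPENING is the opening, from 0 (shut) to 1 (fully open), set as the call begins (- or left out, the last holds). The fingers move at their own pace and stop on an object; the grip force is fixed at half the most. Time passes only in rows, so rows that repeat a pose let the fingers close. It gives the time, the measured TCP pose, the force, the opening and the grip force at its end, in the units of the state.
- arm.state(): the state, without advancing time (a new reading comes with each control period).
- arm.snapshot(name): name is "side" or "top"; returns (picture, depth): 384x512x3 uint8, red, green, blue; 384x512 float32, m along the optical axis (not along the pixel's ray), 0 where there is no reading.
- arm.calibration(name): a dict with "fx", "fy", "cx", "cy" (pixels), "distortion" ([k1, k2, p1, p2, k3] as OpenCV has them; the pictures are not rectified), "rvec" (rotation vector, rad) and "tvec" (3), from world to camera coordinates, as OpenCV has them. Camera axes: x right, y down, z forward; pixel columns grow to the right and rows downward; lengths in m; the calibration is good to about 2 mm. A picture is of the moment at which its call begins. calibration takes no time and is no camera call.
- arm.sign_off(): hands the job in; it is judged then, once.
The state is a dict: "clock": time; "joint_positions": joint angles; "qd": joint speeds; "joint_efforts": joint torques, N m; "ee_pos": TCP position; "eef_rot": TCP orientation; "wrist_force": force on the tool from outside, world axes, zero at the start; "wrist_torque": the same for the moment, N m; "grip_width": opening from 0.0 (shut) to 1.0 (fully open); "finger_force": force on a finger pad.
Only numpy, scipy, OpenCV 4.12 (cv2) and the standard library are available. Lean on these libraries where they do the work, as an engineer would, in place of code of your own. Each camera call takes 0.05 s, during which the arm holds its last target. There are 200 camera calls.

## Working session

There is one attempt and no reset: what is moved stays moved. The work goes in short steps, Python scripts to look and compute and a shell command to move; the robot and the scene stay as the last step left them, time stands still between calls to the robot, and variables do not carry over. Pictures are saved under pics/ and viewed, at most 10 in all, crops included, and the job is handed in when it is done.

```bash
mkdir -p pics; cat > h.py <<'E'
import numpy as np, cv2
from rig import arm
def cal(n):
    c=arm.calibration(n); K=np.array([[c['fx'],0,c['cx']],[0,c['fy'],c['cy']],[0,0,1]])
    return K,np.array(c['distortion']),cv2.Rodrigues(np.array(c['rvec'],float))[0],np.array(c['tvec'],float).ravel()
def cloud(n,d):
    K,D,R,t=cal(n); h,w=d.shape
    uv=np.stack(np.meshgrid(np.arange(w),np.arange(h)),-1).reshape(-1,1,2).astype(float)
    x=cv2.undistortPoints(uv,K,D).reshape(-1,2)
    P=np.c_[x,np.ones(len(x))]*d.reshape(-1,1)
    W=(P-t)@R; W[d.ravel()==0]=np.nan
    return W.reshape(h,w,3)
def proj(n,p):
    K,D,R,t=cal(n); return cv2.projectPoints(np.atleast_2d(np.array(p,float)),cv2.Rodrigues(R)[0],t,K,D)[0].reshape(-1,2)
def snap(n,tag):
    im,d=arm.snapshot(n); cv2.imwrite(f'pics/{tag}.png',im[:,:,::-1]); np.savez(f'{tag}.npz',im=im,d=d); return im,d
E
python3 - <<'E'
from h import *
s=arm.state(); print(s); print(arm.grasp_offset)
for n in('side','top'):
    im,d=snap(n,n+'0'); K,D,R,t=cal(n); print(n,-R.T@t,R[2],K[0,0],(d>0).mean())
E
```

```text
{'clock': 0.0, 'joint_positions': array([-1.2974898 ,  0.4179614 , -0.01029888,  1.61420327,  0.00468027,
        1.11067656, -0.05299857]), 'qd': array([-0.00140196, -0.00029813,  0.00075923, -0.00162477, -0.00060582,
        0.00051693,  0.00059992]), 'joint_efforts': array([ 1.57377588e-03, -8.51219130e+01,  6.39397055e-01, -4.25968087e+01,
       -4.88792325e-02,  1.88320444e-02,  3.81552138e-05]), 'ee_pos': array([0.19340297, 0.59388698, 0.18242093]), 'eef_rot': array([-4.92443372e-01, -3.10263847e+00,  1.91475239e-03]), 'wrist_force': array([-0.23634344, -0.23274018,  0.00071863]), 'wrist_torque': array([-0.01549855, -0.04274075, -0.03960523]), 'finger_force': 0.0, 'grip_width': 0.9967716707757812}
0.0188
side [ 0.3057721  -0.54917811  0.49952038] [ 0.31286075  0.83214216 -0.4578838 ] 475.54270529770804 0.9959971110026041
top [0.52765338 0.17599446 0.91111161] [ 0.09688189  0.00276194 -0.99529205] 362.8121460646467 0.995819091796875
```

View pics/side0.png

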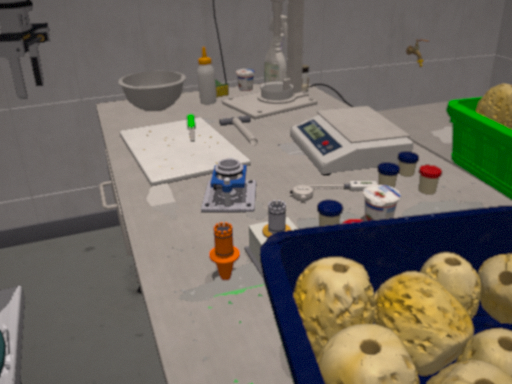

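View pics/top0.png

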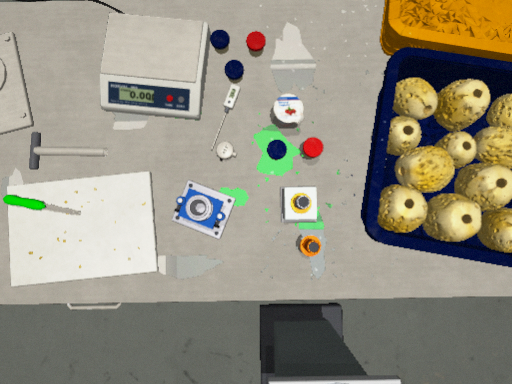

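Candidates: the steel head in the white holder is at top (301,203) / side (277,215). The orange look-alike is at top (311,246) / side (223,250). The blue stand with the socket is at top (203,208) / side (230,180). The cups to avoid are at top (277,149) and (312,147), and the counter is at (225,150). I choose the steel head in the white holder and check it with a close crop and measurements.

```bash
cat > m.py <<'E'
from h import *
import sys
def circ(p):
    A=np.c_[2*p,np.ones(len(p))]; s=np.linalg.lstsq(A,(p**2).sum(1),rcond=None)[0]; return s[:2],np.sqrt(s[2]+s[:2]@s[:2])
def near(W,c,r,z0,z1):
    P=W.reshape(-1,3); m=(np.hypot(*(P[:,:2]-c).T)<r)&(P[:,2]>z0)&(P[:,2]<z1); return P[m]
E
python3 - <<'E'
from m import *
C={n:cloud(n,np.load(n+'0.npz')['d']) for n in('side','top')}
T=C['top']
for nm,(u,v) in dict(head=(301,203),orange=(311,246),stand=(203,208),blue=(277,149),red=(312,147),cnt=(225,150)).items(): print(nm,T[v,u].round(4), proj('side',T[v,u]).round())
for nm,(u,v) in dict(head=(301,203),stand=(203,208)).items():
    c=T[v,u][:2]
    for n in C:
        for z in np.arange(0.045,0.125,0.005):
            p=near(C[n],c,0.05,z,z+.005)
            if len(p)>5: print(nm,n,round(z,3),len(p),p.mean(0).round(4),p.min(0).round(3),p.max(0).round(3))
a=np.load('side0.npz')['im'][140:290,190:330]; b=np.load('top0.npz')['im'][165:265,165:335]
f=lambda x,s:cv2.resize(x,None,fx=s,fy=s,interpolation=2)
a=f(a,3);b=f(b,2.0)
o=np.zeros((450,760,3),np.uint8);o[:,:420]=a;o[:200,420:760]=b;cv2.imwrite('pics/crop.png',o[:,:,::-1])
E
```

```text
head [0.5711 0.0789 0.1023] [[273. 206.]]
orange [0.4753 0.0585 0.0938] [[222. 228.]]
stand [0.5682 0.3115 0.0097] [[230. 193.]]
blue [0.7046 0.1266 0.0527] [[329. 204.]]
red [0.7077 0.0426 0.0532] [[354. 225.]]
cnt [0.7112 0.2544 0.0204] [[302. 188.]]
head side 0.045 29 [0.5381 0.0812 0.048 ] [0.537 0.055 0.045] [0.539 0.109 0.05 ]
head side 0.05 285 [0.5617 0.0884 0.0528] [0.537 0.054 0.05 ] [0.613 0.113 0.055]
head side 0.055 102 [0.5672 0.0762 0.0579] [0.54  0.062 0.055] [0.608 0.098 0.06 ]
head side 0.06 30 [0.5686 0.0663 0.0629] [0.561 0.06  0.06 ] [0.588 0.078 0.065]
head side 0.065 51 [0.5717 0.0645 0.0674] [0.56  0.059 0.065] [0.588 0.077 0.07 ]
head side 0.07 42 [0.5713 0.0654 0.0724] [0.56 0.06 0.07] [0.588 0.08  0.075]
head side 0.075 47 [0.571  0.0646 0.0773] [0.561 0.059 0.075] [0.587 0.079 0.08 ]
head side 0.08 48 [0.5713 0.065  0.0825] [0.56 0.06 0.08] [0.587 0.078 0.085]
head side 0.085 46 [0.5707 0.0651 0.0875] [0.559 0.06  0.085] [0.587 0.078 0.09 ]
head side 0.09 43 [0.5712 0.065  0.0924] [0.561 0.059 0.09 ] [0.587 0.078 0.095]
head side 0.095 52 [0.5701 0.0648 0.
[... 1469 characters left out ...]
.081 ] [0.545 0.289 0.08 ] [0.592 0.335 0.083]
stand top 0.045 8 [0.5708 0.3189 0.048 ] [0.562 0.301 0.046] [0.579 0.325 0.05 ]
stand top 0.05 56 [0.5659 0.313  0.0538] [0.524 0.262 0.05 ] [0.612 0.36  0.055]
stand top 0.055 497 [0.5649 0.3086 0.0572] [0.521 0.262 0.055] [0.611 0.361 0.06 ]
stand top 0.06 51 [0.5708 0.3224 0.0616] [0.533 0.266 0.06 ] [0.599 0.358 0.065]
stand top 0.065 41 [0.5701 0.3174 0.0685] [0.54  0.266 0.065] [0.591 0.358 0.07 ]
stand top 0.07 210 [0.566  0.3125 0.0721] [0.538 0.265 0.07 ] [0.596 0.358 0.075]
stand top 0.075 46 [0.5648 0.3145 0.0781] [0.545 0.292 0.075] [0.593 0.335 0.08 ]
stand top 0.08 100 [0.5675 0.314  0.0815] [0.545 0.292 0.08 ] [0.588 0.335 0.084]
```

View pics/crop.png

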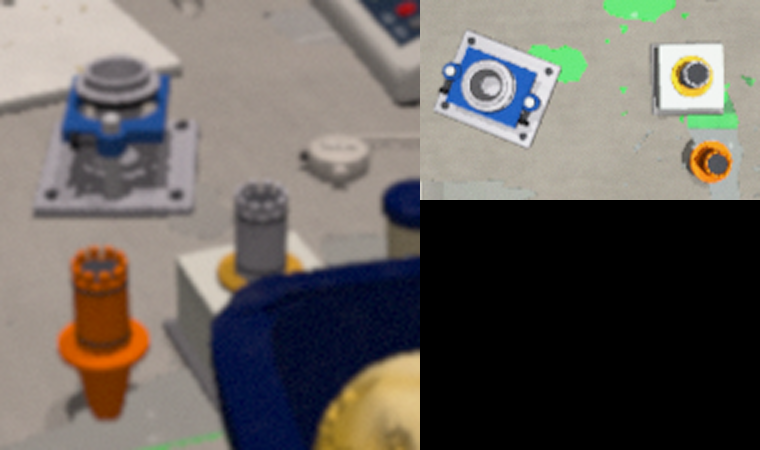

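The crop confirms the steel head with the brass flange in the white holder, standing apart from the orange dummy. Its axis is about (0.5735, 0.0745) and its top is at 0.108 m in both views, as it must be. The socket rim is about (0.567, 0.313, 0.082). Now moving above the head.

```bash
R='-'; python3 -m crank '[[-0.03,-0.02,0,0],[-0.06,-0.04,0,0],[-0.1,-0.07,0,0],[-0.14,-0.1,0,0],[-0.18,-0.13,0,0],[-0.22,-0.16,0,0],[-0.26,-0.19,0,0],[-0.26,-0.19,0,0]]' 1
python3 -m crank '[[-0.04,-0.02,0,0],[-0.08,-0.05,0,0],[-0.12,-0.08,0,0],[-0.16,-0.11,0,0],[-0.2,-0.14,0,0],[-0.24,-0.17,0,0],[-0.262,-0.186,0,0],[-0.262,-0.186,0,0],[-0.262,-0.186,0,0]]'
python3 - <<'E'
from m import *
from scipy.optimize import least_squares
from scipy.spatial.transform import Rotation as Ro
s=arm.state(); R=Ro.from_rotvec(s['eef_rot']).as_matrix(); print(s['ee_pos'],R.round(4).tolist(),s['wrist_force'])
print('tool delta',R.T@(np.array([.5735,.0745,.0642])-s['ee_pos']), s['joint_positions'])
for n in('side','top'):
    W=cloud(n,np.load(n+'0.npz')['d'])
    p=near(W,(.5735,.0745),.022,.066,.098)
    f=lambda c:np.hypot(p[:,0]-c[0],p[:,1]-c[1])-.015
    print(n,'tube',len(p),least_squares(f,(.5735,.0745),loss='soft_l1',f_scale=.001).x if len(p)>40 else '')
    p=near(W,(.567,.313),.03,.0785,.086); h,e=np.histogram(p[:,2],20); print(n,'rim',len(p),np.median(p[:,2]),circ(p[:,:2]))
    f=lambda c:np.abs(np.hypot(p[:,0]-c[0],p[:,1]-c[1])-.0214)
    print(least_squares(f,(.567,.313),loss='soft_l1',f_scale=.001).x)
E
```

```text
clock: 0.9
ee_pos: [0.3855, 0.3276, 0.1832]
eef_rot: [0.505, 3.1, -0.002]
wrist_force: [-0.5, 1.1, -0.8]
grip_width: 1.001
finger_force: 0.0
clock: 1.8
ee_pos: [0.5732, 0.0752, 0.1826]
eef_rot: [-0.493, -3.102, 0.001]
wrist_force: [-0.5, 1.2, -0.1]
grip_width: 1.0
finger_force: 0.0
[0.57319444 0.07519407 0.18258169] [[-0.9507, 0.3103, -0.0009], [0.3103, 0.9507, -0.0002], [0.0008, -0.0005, -1.0]] [-0.50246797  1.19138551 -0.08753024]
tool delta [-0.00059998 -0.00051028  0.1183815 ] [-0.43764231  0.34499206  0.31855977  1.74284917 -0.12071121  1.07384475
  1.17649421]
side tube 300 [0.57561889 0.07576754]
side rim 94 0.08055495944184032 (array([0.5679531 , 0.31270051]), np.float64(0.021061052479475224))
[0.56790887 0.31267215]
top tube 19 
top rim 125 0.08099587743260289 (array([0.56644041, 0.312809  ]), np.float64(0.020875949337420638))
[0.56641354 0.31277416]
```

```bash
python3 -m crank '[[-0.001,0,0.03,0],[-0.001,0,0.06,0],[-0.001,0,0.085,0],[-0.001,0,0.105,0],[-0.001,0,0.118,0],[-0.001,0,0.118,0],[-0.001,0,0.118,0]]' 1
python3 -m crank '[[0,0,0,0],[0,0,0,0],[0,0,0,0],[0,0,0,0],[0,0,0,0],[0,0,0,0],[0,0,0,0],[0,0,0,0]]' 0
```

```text
clock: 2.5
ee_pos: [0.5746, 0.0754, 0.0657]
eef_rot: [0.491, 3.103, 0.0]
wrist_force: [-0.2, -0.9, 0.5]
grip_width: 1.002
finger_force: 0.0
clock: 3.3
ee_pos: [0.5744, 0.0748, 0.0651]
eef_rot: [-0.493, -3.103, 0.0]
wrist_force: [0.1, -0.8, 1.0]
grip_width: 0.36
finger_force: 0.0
```

```bash
python3 -m crank '[[0,0,0,0],[0,0,0,0],[0,0,0,0],[0,0,0,0],[0,0,0,0],[0,0,0,0]]' 0
python3 - <<'E'
from h import *
print(arm.state()['joint_efforts'].round(2))
E
```

```text
clock: 3.9
ee_pos: [0.5744, 0.0748, 0.065]
eef_rot: [-0.492, -3.103, 0.0]
wrist_force: [0.6, 0.5, -0.1]
grip_width: 0.31
finger_force: 30.0
[ 1.700e-01 -8.184e+01  7.250e+00 -3.482e+01  8.000e-02  1.800e-01
 -0.000e+00]
```

```bash
python3 -m crank '[[0,0,-0.01,0],[0,0,-0.025,0],[0,0,-0.045,0],[0,0,-0.065,0],[0,0,-0.085,0],[0,0,-0.1,0],[0,0,-0.1,0],[0,0,-0.1,0],[0,0,-0.1,0]]' 0
python3 - <<'E'
from m import *
from scipy.spatial.transform import Rotation as Ro
s=arm.state(); R=Ro.from_rotvec(s['eef_rot']).as_matrix(); print(s['ee_pos'],s['wrist_force'])
print('to socket',R.T@(np.array([.567,.3129,.1642])-s['ee_pos']))
snap('side','side1')
for n in('side',):
    W=cloud(n,np.load(n+'1.npz')['d']); c=s['ee_pos']
    for z in np.arange(.1,.17,.006):
        p=near(W,c[:2],.03,z,z+.006)
        if len(p)>5: print(n,z.round(3),len(p),p.mean(0).round(4),p.min(0).round(3),p.max(0).round(3))
E
```

```text
clock: 4.8
ee_pos: [0.5739, 0.0748, 0.1645]
eef_rot: [-0.492, -3.102, 0.001]
wrist_force: [0.5, 0.1, -2.1]
grip_width: 0.312
finger_force: 30.0
[0.5739295  0.07476837 0.16448541] [ 0.52545381  0.07307315 -2.13497227]
to socket [8.03144969e-02 2.24286209e-01 2.20405352e-04]
side 0.106 21 [0.5719 0.0682 0.1098] [0.565 0.064 0.107] [0.582 0.076 0.112]
side 0.112 34 [0.5713 0.0672 0.1149] [0.564 0.063 0.112] [0.582 0.08  0.118]
side 0.118 38 [0.5711 0.066  0.1211] [0.563 0.062 0.118] [0.584 0.074 0.124]
side 0.124 41 [0.5702 0.0649 0.127 ] [0.562 0.06  0.124] [0.584 0.08  0.13 ]
side 0.13 51 [0.5703 0.0644 0.133 ] [0.561 0.06  0.13 ] [0.586 0.078 0.136]
side 0.136 51 [0.5707 0.0638 0.1389] [0.56  0.058 0.136] [0.588 0.08  0.141]
side 0.142 55 [0.5691 0.062  0.145 ] [0.558 0.057 0.142] [0.587 0.077 0.148]
side 0.148 19 [0.5657 0.0579 0.1523] [0.55  0.05  0.148] [0.587 0.07  0.154]
side 0.154 246 [0.5707 0.0643 0.1571] [0.55  0.048 0.154] [0.598 0.097 0.16 ]
side 0.16 60 [0.5705 0.0639 0.163 ] [0.56  0.059 0.16 ] [0.588 0.075 0.166]
side 0.166 70 [0.5713 0.0639 0.1689] [0.559 0.058 0.166] [0.588 0.077 0.172]
```

View pics/side1.png

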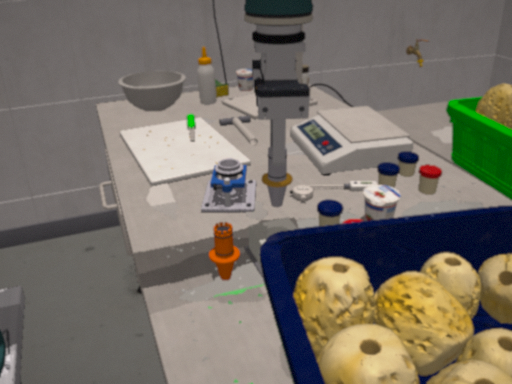

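The head hangs upright in the gripper. Its flange is at side px (277,180) and the tip at (278,205), and the flange top is at about 0.158 m as expected. Next I move above the socket.

```bash
python3 -m crank '[[0.008,0.022,0,0],[0.02,0.056,0,0],[0.034,0.095,0,0],[0.048,0.134,0,0],[0.062,0.173,0,0],[0.073,0.203,0,0],[0.0806,0.2238,0,0],[0.0806,0.2238,0,0],[0.0806,0.2238,0,0],[0.0806,0.2238,0,0]]' 0
python3 - <<'E'
from m import *
from scipy.optimize import least_squares
s=arm.state(); print(s['ee_pos'],s['wrist_force'])
im,d=snap('side','side2'); W=cloud('side',d); c=s['ee_pos']
def fit(z0,z1,r):
    p=near(W,c[:2],r+.012,z0,z1)
    f=lambda q:np.hypot(p[:,0]-q[0],p[:,1]-q[1])-r
    return len(p),least_squares(f,c[:2],loss='soft_l1',f_scale=.001).x.round(4)
print('grip tube',fit(.161,.175,.015))
for z in(.113,.121,.129,.137,.145): print(z,fit(z-.003,z+.003,.009+.009*(z-.108)/.045))
print('socket wall',fit(.0755,.0795,.024))
p=near(W,c[:2],.03,.0785,.09); print(len(p),circ(p[:,:2]),np.percentile(p[:,2],[50,90]))
cv2.imwrite('pics/s2c.png',cv2.resize(im[100:230,160:310,::-1],None,fx=4,fy=4,interpolation=2))
E
```

```text
clock: 5.85
ee_pos: [0.5672, 0.3112, 0.1647]
eef_rot: [-0.494, -3.102, 0.002]
wrist_force: [0.6, -0.4, -2.1]
grip_width: 0.313
finger_force: 30.0
[0.56723196 0.31122805 0.16468797] [ 0.61828935 -0.44634133 -2.08052643]
grip tube (99, array([0.5684, 0.3112]))
0.113 (24, array([0.5686, 0.3114]))
0.121 (27, array([0.5683, 0.3118]))
0.129 (27, array([0.568 , 0.3121]))
0.137 (33, array([0.5685, 0.3113]))
0.145 (38, array([0.5681, 0.3114]))
socket wall (75, array([0.5675, 0.3123]))
92 (array([0.56784129, 0.31238743]), np.float64(0.020944806786443063)) [0.080446   0.08165112]
```

View pics/s2c.png

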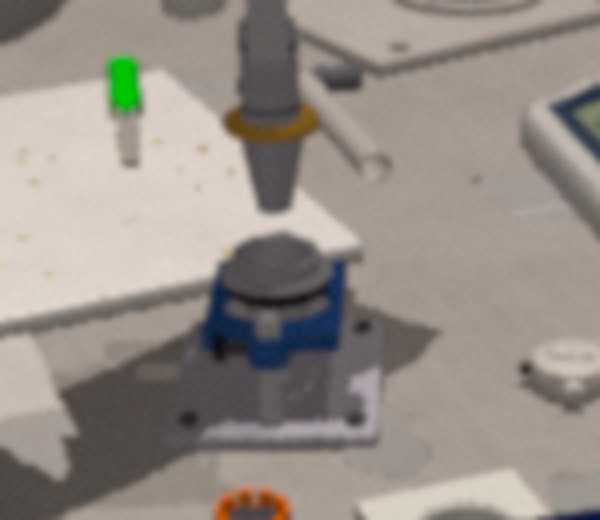

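The tip at crop px (273,210) hangs above the socket mouth at (275,255), within about 1 mm. I lower it with a 1 mm trim.

```bash
python3 -m crank '[[0,0.001,0.01,0],[0,0.001,0.025,0],[0,0.001,0.04,0],[0,0.001,0.05,0],[0,0.001,0.058,0],[0,0.001,0.06,0],[0,0.001,0.06,0]]' 0; python3 -m crank '[[0,0,0.001,0],[0,0,0.002,0],[0,0,0.003,0],[0,0,0.004,0],[0,0,0.005,0],[0,0,0.006,0],[0,0,0.006,0]]'; python3 -m crank '[[0,0,0.001,0],[0,0,0.002,0],[0,0,0.002,0],[0,0,0.002,0]]'
```

```text
clock: 6.6
ee_pos: [0.5674, 0.3135, 0.1049]
eef_rot: [-0.492, -3.103, 0.0]
wrist_force: [-0.1, 0.6, -1.7]
grip_width: 0.313
finger_force: 30.0
clock: 7.3
ee_pos: [0.5673, 0.3135, 0.0989]
eef_rot: [-0.492, -3.103, 0.0]
wrist_force: [-0.4, -0.5, -2.0]
grip_width: 0.312
finger_force: 30.0
clock: 7.7
ee_pos: [0.5673, 0.3135, 0.097]
eef_rot: [-0.492, -3.103, 0.0]
wrist_force: [-0.1, -0.3, -1.7]
grip_width: 0.311
finger_force: 30.0
```

```bash
python3 -m crank '[[0,0,0.001,0],[0,0,0.002,0],[0,0,0.002,0],[0,0,0.002,0]]';python3 -m crank '[[0,0,0.001,0],[0,0,0.001,0],[0,0,0.001,0]]';python3 -m crank '[[0,0,0.001,0],[0,0,0.001,0],[0,0,0.001,0]]'
```

```text
clock: 8.1
ee_pos: [0.5674, 0.3135, 0.095]
eef_rot: [0.492, 3.103, -0.0]
wrist_force: [-0.5, -0.1, -2.0]
grip_width: 0.308
finger_force: 30.0
clock: 8.4
ee_pos: [0.5674, 0.3136, 0.094]
eef_rot: [0.492, 3.103, -0.0]
wrist_force: [1.0, 1.2, -2.0]
grip_width: 0.312
finger_force: 30.0
clock: 8.7
ee_pos: [0.5674, 0.3136, 0.0931]
eef_rot: [0.492, 3.103, 0.0]
wrist_force: [1.1, 0.3, -1.6]
grip_width: 0.312
finger_force: 30.0
```

```bash
python3 -m crank '[[0,0,0.001,0],[0,0,0.001,0],[0,0,0.001,0]]';python3 -m crank '[[0,0,0.001,0],[0,0,0.001,0],[0,0,0.001,0]]';python3 -m crank '[[0,0,0.001,0],[0,0,0.001,0],[0,0,0.001,0]]'
```

```text
clock: 9.0
ee_pos: [0.5676, 0.3136, 0.0924]
eef_rot: [0.492, 3.102, 0.0]
wrist_force: [-0.6, 0.4, 4.9]
grip_width: 0.314
finger_force: 30.0
clock: 9.3
ee_pos: [0.5675, 0.3136, 0.0913]
eef_rot: [0.492, 3.102, 0.0]
wrist_force: [-0.5, 0.2, 5.0]
grip_width: 0.308
finger_force: 30.0
clock: 9.6
ee_pos: [0.5676, 0.3136, 0.0903]
eef_rot: [0.492, 3.102, 0.0]
wrist_force: [-1.1, -0.1, 5.2]
grip_width: 0.311
finger_force: 30.0
```

Contact was at TCP z≈0.0928, as predicted, and the socket now slides at about 7 N. I keep going in 1 mm steps until the stop.

```bash
python3 -m crank '[[0,0,0.001,0],[0,0,0.001,0],[0,0,0.001,0]]' | grep -E 'ee_pos|wrist';python3 -m crank '[[0,0,0.001,0],[0,0,0.001,0],[0,0,0.001,0]]'| grep -E 'ee_pos|wrist'
```

```text
ee_pos: [0.5676, 0.3136, 0.0894]
wrist_force: [0.4, -0.5, 5.0]
ee_pos: [0.5676, 0.3136, 0.0883]
wrist_force: [-1.3, -0.1, 4.7]
```

```bash
python3 -m crank '[[0,0,0.001,0],[0,0,0.001,0],[0,0,0.001,0]]' | grep -E 'ee_pos|wrist'
```

```text
ee_pos: [0.5676, 0.3136, 0.0874]
wrist_force: [-0.8, -0.6, 5.0]
```

```bash
python3 -m crank '[[0,0,0.001,0],[0,0,0.001,0],[0,0,0.001,0]]' | grep -E 'ee_pos|wrist'
```

```text
ee_pos: [0.5676, 0.3136, 0.0863]
wrist_force: [-0.8, 0.0, 5.2]
```

```bash
python3 -m crank '[[0,0,0.001,0],[0,0,0.001,0],[0,0,0.001,0]]' | grep -E 'ee_pos|wrist'
```

```text
ee_pos: [0.5676, 0.3136, 0.0854]
wrist_force: [0.1, 0.7, 5.2]
```

```bash
python3 -m crank '[[0,0,0.001,0],[0,0,0.001,0],[0,0,0.001,0]]' | grep -E 'ee_pos|wrist'
```

```text
ee_pos: [0.5676, 0.3136, 0.0844]
wrist_force: [-0.5, 0.4, 5.8]
```

```bash
python3 -m crank '[[0,0,0.001,0],[0,0,0.001,0],[0,0,0.001,0]]' | grep -E 'ee_pos|wrist'
```

```text
ee_pos: [0.5676, 0.3136, 0.0833]
wrist_force: [-1.8, 0.6, 5.1]
```

```bash
python3 -m crank '[[0,0,0.001,0],[0,0,0.001,0],[0,0,0.001,0]]' | grep -E 'ee_pos|wrist'
```

```text
ee_pos: [0.5676, 0.3136, 0.0823]
wrist_force: [-1.0, 0.4, 4.6]
```

```bash
python3 -m crank '[[0,0,0.001,0],[0,0,0.001,0],[0,0,0.001,0]]' | grep -E 'ee_pos|wrist'
```

```text
ee_pos: [0.5676, 0.3136, 0.0813]
wrist_force: [-0.8, 0.3, 5.3]
```

```bash
python3 -m crank '[[0,0,0.001,0],[0,0,0.001,0],[0,0,0.001,0]]' | grep -E 'ee_pos|wrist'
```

```text
ee_pos: [0.5676, 0.3136, 0.0803]
wrist_force: [-0.9, 0.3, 5.6]
```

```bash
python3 -m crank '[[0,0,0.001,0],[0,0,0.001,0],[0,0,0.001,0]]' | grep -E 'ee_pos|wrist'
```

```text
ee_pos: [0.5676, 0.3136, 0.0793]
wrist_force: [-0.4, 0.2, 4.5]
```

```bash
python3 -m crank '[[0,0,0.001,0],[0,0,0.001,0],[0,0,0.001,0]]' | grep -E 'ee_pos|wrist'
python3 - <<'E'
from m import *
s=arm.state(); c=s['ee_pos']
im,d=snap('side','side3'); W=cloud('side',d)
for z in np.arange(.05,.1,.004):
    p=near(W,c[:2],.034,z,z+.004)
    if len(p)>5: print(z.round(3),len(p),p.mean(0).round(4),p.min(0).round(3),p.max(0).round(3))
cv2.imwrite('pics/s3c.png',cv2.resize(im[120:230,170:300,::-1],None,fx=5,fy=5,interpolation=2))
E
```

```text
ee_pos: [0.5678, 0.3136, 0.0786]
wrist_force: [-0.2, -0.2, 7.9]
0.054 115 [0.5626 0.3025 0.0569] [0.534 0.28  0.055] [0.601 0.34  0.058]
0.058 54 [0.5681 0.2992 0.0593] [0.543 0.283 0.058] [0.6   0.331 0.062]
0.062 31 [0.5619 0.2968 0.0637] [0.545 0.29  0.062] [0.586 0.31  0.066]
0.066 35 [0.5635 0.2958 0.0684] [0.544 0.286 0.066] [0.593 0.319 0.07 ]
0.07 116 [0.5657 0.3045 0.0716] [0.544 0.287 0.07 ] [0.591 0.333 0.074]
0.074 21 [0.5654 0.3027 0.0757] [0.553 0.297 0.074] [0.58  0.312 0.078]
0.078 26 [0.5649 0.3018 0.0798] [0.554 0.296 0.078] [0.58  0.312 0.082]
0.082 26 [0.5646 0.3027 0.0841] [0.553 0.297 0.082] [0.579 0.314 0.086]
0.086 25 [0.5645 0.3025 0.0883] [0.553 0.298 0.086] [0.58  0.313 0.09 ]
0.09 26 [0.5657 0.3021 0.0923] [0.554 0.297 0.09 ] [0.581 0.311 0.094]
0.094 21 [0.5658 0.3024 0.096 ] [0.554 0.298 0.094] [0.581 0.311 0.098]
0.098 16 [0.5666 0.3022 0.0998] [0.555 0.295 0.098] [0.581 0.312 0.102]
```

View pics/s3c.png

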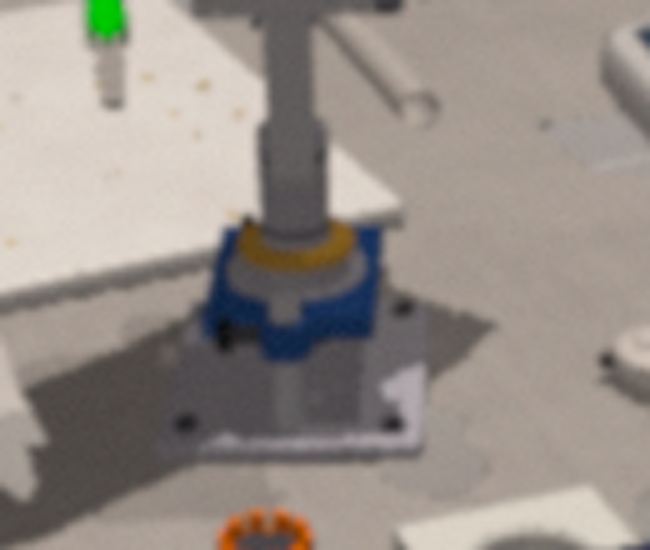

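The flange sits flush on the socket (crop px (297,245)) and the socket has gone down into the yoke. The force is rising, so it is on the stop. I add push in half-millimetre steps.

```bash
python3 -m crank '[[0,0,0.0005,0],[0,0,0.0005,0],[0,0,0.0005,0]]' | grep -E 'ee_pos|wrist'
```

```text
ee_pos: [0.5679, 0.3137, 0.0784]
wrist_force: [-0.9, -0.5, 10.0]
```

```bash
python3 -m crank '[[0,0,0.0005,0],[0,0,0.001,0],[0,0,0.001,0],[0,0,0.001,0]]' | grep -E 'ee_pos|wrist'
```

```text
ee_pos: [0.5683, 0.3139, 0.0778]
wrist_force: [-1.0, -1.2, 15.0]
```

Contact is now about 17 N (15 plus about 2 N of weight). I add a touch and hold.

```bash
python3 -m crank '[[0,0,0.0003,0],[0,0,0.0003,0],[0,0,0.0003,0],[0,0,0.0003,0],[0,0,0.0003,0],[0,0,0.0003,0],[0,0,0.0003,0],[0,0,0.0003,0]]' | grep -E 'clock|ee_pos|wrist'
```

```text
clock: 14.75
ee_pos: [0.5684, 0.314, 0.0777]
wrist_force: [-0.5, -0.0, 16.3]
```

```bash
python3 -m crank '[[0,0,-0.0008,0],[0,0,-0.0016,0],[0,0,-0.0024,0],[0,0,-0.0024,0],[0,0,-0.0024,0]]' | grep -E 'clock|ee_pos|wrist'
```

```text
clock: 15.25
ee_pos: [0.5676, 0.3136, 0.0788]
wrist_force: [0.6, -0.7, 5.6]
```

```bash
python3 -m crank '[[0,0,-0.0006,0],[0,0,-0.0006,0],[0,0,-0.0006,0]]' | grep -E 'clock|ee_pos|wrist'
```

```text
clock: 15.55
ee_pos: [0.5673, 0.3134, 0.0791]
wrist_force: [0.6, -1.0, 3.0]
```

```bash
python3 -m crank '[[0,0,-0.0006,0],[0,0,-0.0006,0],[0,0,-0.0006,0]]' | grep -E 'clock|ee_pos|wrist'; python3 -m crank '[[0,0,0,0],[0,0,0,0],[0,0,0,0],[0,0,0,0],[0,0,0,0],[0,0,0,0]]' 0.55
```

```text
clock: 15.85
ee_pos: [0.5671, 0.3134, 0.0796]
wrist_force: [0.5, 0.6, -1.1]
clock: 16.45
ee_pos: [0.5673, 0.3135, 0.0799]
eef_rot: [0.492, 3.103, -0.0]
wrist_force: [-0.2, -0.4, -0.1]
grip_width: 0.551
finger_force: 0.0
```

```bash
python3 -m crank '[[0,0,-0.01,0],[0,0,-0.03,0],[0,0,-0.06,0],[0,0,-0.1,0],[0,0,-0.14,0],[0,0,-0.15,0],[0,0,-0.15,0],[0,0,-0.15,0]]' | grep -E 'ee_pos|wrist'
python3 - <<'E'
from m import *
from scipy.optimize import least_squares
im,d=snap('side','side4'); W=cloud('side',d)
def fit(z0,z1,r):
    p=near(W,(.5675,.3135),r+.01,z0,z1)
    f=lambda q:np.hypot(p[:,0]-q[0],p[:,1]-q[1])-r
    return len(p),least_squares(f,(.5675,.3135),loss='soft_l1',f_scale=.001).x.round(4)
for z in(.078,.086,.094,.102,.11,.118): print(z,fit(z-.004,z+.004,.015))
p=near(W,(.5675,.3135),.024,.066,.13); print('top',np.percentile(p[:,2],[1,50,99]))
p=near(W,(.5675,.3135),.025,.066,.074); print('flange',len(p),np.median(p[:,2]))
cv2.imwrite('pics/s4c.png',cv2.resize(im[120:230,170:300,::-1],None,fx=5,fy=5,interpolation=2))
E
```

```text
ee_pos: [0.5669, 0.3133, 0.229]
wrist_force: [0.4, 0.9, -1.3]
0.078 (53, array([0.5681, 0.3135]))
0.086 (49, array([0.5684, 0.3138]))
0.094 (47, array([0.5681, 0.3131]))
0.102 (55, array([0.5679, 0.3137]))
0.11 (53, array([0.5684, 0.3132]))
0.118 (96, array([0.5679, 0.3123]))
top [0.06758919 0.09550188 0.122797  ]
flange 128 0.07211244755724477
```

View pics/s4c.png

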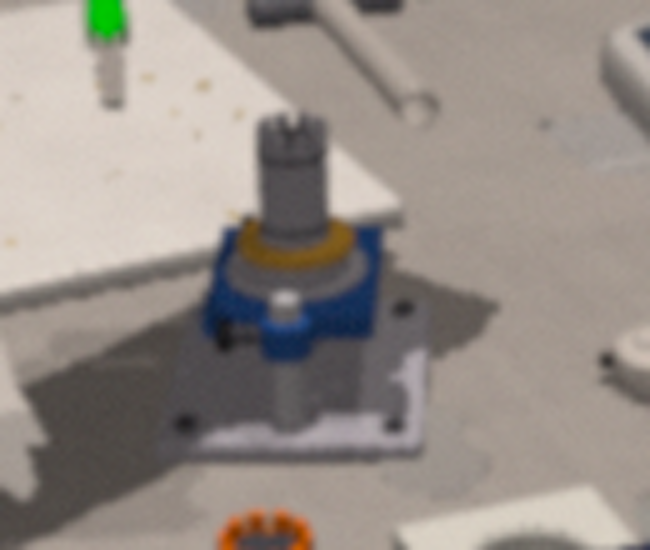

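The head stands upright, flange flush on the rim (crop px (297,245)), and the gripper is clear. Handing in.

```bash
python3 -c "
from rig import arm
print(arm.sign_off())"
```

```text
the job is handed in; nothing more can be done
None
```

The job is handed in: the coring head stands upright and released in the taper socket, its flange flush on the rim, after a press on the stop held near 18 N for over half a second. The sign-off call returned no verdict.

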